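Gauge the throat of a thickness sander

TASK

Find out how high the small thickness sander is set. Slide the four loose aluminium gauge strips along its bed between the guides and in under the sprung pressure shoe inside its hood, one after another from the thinnest up, each lengthwise and pushed in until its rear end is about level with the front of the hood, until one binds under the shoe; a strip that slides in freely may be pushed out at the far side by the next. Leave the first strip that binds in there, held by the shoe; push gently, and leave the thicker strips and everything else on the bench where they lie.

Things in the scene. Friction and masses are not known exactly. Their poses are not given: they have to be found in the camera images.
- sander: small grey bench thickness sander with drum hood and handwheel, bolted down. Origin: at bench height under the middle of the throat, at the hood's front face; x is the feed direction (into the throat), z up. Steel bed 130 mm wide, x = -175 to +325 mm, its top 32 mm above the bench. Up to x = 60 mm the hood is at most 126 mm high; behind that it rises to 240 mm.
- throat (a point): middle of the hood's front opening on the bed's top face (sander frame [0, 0, 32] mm). Opening 22 mm high. Two guide rails, 12 mm high, leave a lane 48 mm wide along y = 0; they flare open towards the robot over the last 30 mm before the throat (75 mm wide at x = -30 mm). Nothing else stands on the bed in front of x = -32 mm.
- under_shoe (a point): point on the bed's top face under the shoe, 60 mm behind the throat, hidden by the hood. The shoe is a pair of curved steel pads (24 mm radius), so a strip's nose first meets it 47 to 60 mm behind the throat. A rigid limiter bar, 15 mm behind the throat, hangs 3.6 mm higher than the shoe's sole. Both are on a locked height setting, different each time and not visible.
- shoe (a joint): lift of the sprung shoe, m: 0 at rest (at any height setting) to 0.0034; its spring presses down with 7 to 8 N. A strip thinner than the gap slides in with under 2 N, also when pushing others ahead; one up to 3 mm thicker than the gap lifts the shoe and takes 4 to 15 N, and leaves 3 N or more on a tool resting against it; a thicker one is stopped dead by the limiter bar (do not force it).
- strip1: gauge strip, the thinnest and shortest: plain aluminium flat bar 100 mm long, 40 mm wide, 10 mm thick, 108 g or so, square ends, either end may go first; lies flat on the bench at the start. Origin: centre of its underside; x along its length, z up.
- strip2: gauge strip, the second thinnest: plain aluminium flat bar 115 mm long, 40 mm wide, 13 mm thick, 160 g or so, square ends, either end may go first; lies flat on the bench at the start. Origin: centre of its underside; x along its length, z up.
- strip3: gauge strip, the second thickest: plain aluminium flat bar 130 mm long, 40 mm wide, 16 mm thick, 225 g or so, square ends, either end may go first; lies flat on the bench at the start. Origin: centre of its underside; x along its length, z up.
- strip4: gauge strip, the thickest and longest: plain aluminium flat bar 145 mm long, 40 mm wide, 19 mm thick, 300 g or so, square ends, either end may go first; lies flat on the bench at the start. Origin: centre of its underside; x along its length, z up.
- handle_scale: bystander: flat wooden knife-handle scale, 38x125x10 mm, lying left of the hood. Origin: centre of its underside.
- offcut: bystander: softwood offcut, 30x75x22 mm, lying right of the hood. Origin: centre of its underside.
- tape_measure: bystander: yellow tape measure, 32x81x65 mm, on the right. Origin: centre of its underside.
There are look-alikes about, which are no part of the job. Leave any purple look-alike of the strip2 alone.

How it is judged:
On the way, in this order (a step that is already met when the one before it is completed fails the run):
1. the thinnest strip has been pushed in under the shoe, its rear end at the front of the hood (x of strip1 in the frame of sander between 0.02 and 0.09 m and y of strip1 in the frame of sander between -0.012 and 0.012 m and z of strip1 in the frame of sander between 0.028 and 0.036 m and angle between the x axis of strip1 and the x axis of sander, either way round below 0.12 rad), for 0.1 s.
2. then the second thinnest strip has been pushed in in the same way (x of strip2 in the frame of sander between 0.0275 and 0.0975 m and y of strip2 in the frame of sander between -0.012 and 0.012 m and z of strip2 in the frame of sander between 0.028 and 0.036 m and angle between the x axis of strip2 and the x axis of sander, either way round below 0.12 rad), for 0.1 s.
At the end, for the whole second after the job is handed in: the first strip that binds lies at rest in the guides (within 12 mm, 0.12 rad), its rear end 30 mm outside to 40 mm inside the hood's front face, pressed by the shoe with over 1 N; thicker strips and the three bystanders have moved less than 40 mm (((x of strip2 in the frame of sander between 0.0275 and 0.0975 m and y of strip2 in the frame of sander between -0.012 and 0.012 m and z of strip2 in the frame of sander between 0.028 and 0.036 m and angle between the x axis of strip2 and the x axis of sander, either way round below 0.12 rad and contact force between shoe and strip2 above 1 N and linear speed of strip2 below 0.01 m/s and distance of strip3 from where it was at the start of the episode below 0.04 m) or (x of strip3 in the frame of sander between 0.035 and 0.105 m and y of strip3 in the frame of sander between -0.012 and 0.012 m and z of strip3 in the frame of sander between 0.028 and 0.036 m and angle between the x axis of strip3 and the x axis of sander, either way round below 0.12 rad and contact force between shoe and strip3 above 1 N and linear speed of strip3 below 0.01 m/s)) and distance of each of strip4, handle_scale, offcut, tape_measure from where it was at the start of the episode below 0.04 m); the robot touches nothing.
It fails at once if a bystander was pushed more than 60 mm out of its place (distance of any of handle_scale, offcut, tape_measure from where it was at the start of the episode above 0.06 m).
It fails at once if a strip was forced into the sander with more than 60 N (contact force between any of strip1, strip2, strip3, strip4 and sander above 60 N).
It also fails if it takes over 70 s, if anything falls off the work surface, if the arm or the gripper's body presses on something with over 40 N, if the wrist force passes 120 N, or if a joint passes its speed limit or range.

ROBOT

A 6-joint arm with a two-finger parallel gripper is mounted at the origin on a cart in front of the work surface, level with it; the furniture and walls round the work are solid. World frame = base frame: x ahead of the robot, y to its left, z up, the work surface at z = 0. Lengths are in m, angles in rad, forces in N, time in s.
With the tool pointing down it reaches from about 0.25 to 0.775 m from the base axis. Payload 8.9 kg.
Tool frame: the origin (TCP) lies at the very end of the fingers, on their centre line; the grasp point (between the pads) lies 19 mm behind it; z points along the fingers, y is the line along which they close (so a half turn about z gives the same grasp; the last joint's range is limited). The gripper opens to 85 mm and grips with 20 to 120 N. Pads are 22 mm wide; open, the fingers measure 114 mm over their backs; the gripper's body (76 mm by 85 mm) begins 54 mm behind the grasp point. The pads swing forward as they close: fully open they stand 13 mm farther back than shut.
Start: joints at [-0.139, 0.291, -0.153, 1.127, 0, 1.431], TCP at [0.525, 0, 0.231] pointing down, gripper open.
Joint ranges: [-2.52, 2.52], [-0.91, 1.74], [-1.3, 1.37], [-1.96, 2.02], [-1.52, 1.47], [-3.14, 3.14]. Speed limits (rad/s): [2.22, 2.22, 2.79, 3.14, 3.14, 3.14].

INTERFACE

Orientations are given as a 3x3 rotation matrix whose columns are the frame's x, y, z axes.
In Python, from bench import ctrl, camera gives the robot as it stands.
- The arm moves only by the tool carry_out, never from a script. Its argument "targets" is text: rows parted by semicolons, each of 6 numbers parted by spaces: the shift along the tool's x, y, z each as a share of 200 mm, from -1 to 1, then the turn, a rotation vector about the tool's x, y, z each as a share of 45 degrees, from -1 to 1. A call has 1 to 5 rows; each row is the pose to reach, as a shift and turn from the pose commanded when the call began, along the tool's axes at that moment; what a row does not reach only later rows make up. A row lasts 1/8 s, in which the tool goes at most 62.5 mm and 10.7 degrees, less where a joint would pass 70% of its speed; a pose out of reach is approached as far as the arm can. A call with a number of a shift or a turn outside -1 to 1 is refused whole. A call with a gripper value outside its range is refused whole. "fingers" is the finger opening in mm, from 0 to 85.4, set as the call begins (left out, the last holds). The fingers move at their own pace and stop on an object; "force" is the grip in N (left out, the last holds). Time passes only in rows, so rows that repeat a pose let the fingers close. It gives the time, the measured TCP pose, the force, the opening and the grip force at its end, in the units of the state.
- ctrl.read_state(): the state, without advancing time (a new reading comes with each control period).
- camera(name): name is "scene" or "side" or "wrist"; returns a dict with "pixels" (384x512x3 uint8, blue, green, red), "fx", "fy", "cx", "cy" (pixels), "eye" and "orientation" of the camera in the world. Camera axes: x right, y up, looking along -z (the intrinsics and any distortion apply to the point x, -y, -z); pixel columns grow to the right and rows downward; lengths in m; the calibration is good to about 2 mm. The wrist camera is an equidistant fisheye: a pixel r from the principal point sees the ray r / f radians off the axis. A picture is of the moment at which its call begins. There is no depth.
- ctrl.hand_in(): hands the job in; it is judged then, once.
The state is a dict: "time": time; "joint_positions": joint angles; "qd": joint speeds; "effort": joint torques, N m; "eef_pos": TCP position; "tool_rot": TCP orientation; "force": force on the tool from outside, world axes, zero at the start; "torque": the same for the moment, N m; "grip_width": finger opening in m; "grasp_force": force on a finger pad.
Only numpy, scipy, OpenCV 4.12 (cv2) and the standard library are available. Lean on these libraries where they do the work, as an engineer would, in place of code of your own. Each camera call takes 0.05 s, during which the arm holds its last target. There are 200 camera calls.

## Working session

There is one attempt and no reset: what is moved stays moved. The work goes in short steps, Python scripts to look and compute and a tool call to move; the robot and the scene stay as the last step left them, time stands still between calls to the robot, and variables do not carry over. Pictures are saved under pics/ and viewed, at most 10 in all, crops included, and the job is handed in when it is done.

Besides the shell and the picture viewer there is one more tool, called after "Emit:" as name(argument=value, ...) on one line, values as JSON. carry_out: Moves the arm, as the interface text tells. Shift numbers are shares of 200 mm and turn numbers shares of 45 degrees, none past 1 either way. Its arguments: {"type":"object","properties":{"targets":{"type":"string"},"fingers":{"type":"number"},"force":{"type":"number"}},"required":["targets"]}

```bash
mkdir -p pics; ls; python3 - <<'E'
from bench import ctrl, camera
import cv2, numpy as np, pickle
s=ctrl.read_state(); print(s['time'],s['eef_pos'],s['tool_rot'])
ims={}
for n in ['scene','side','wrist']:
    c=camera(n); ims[n]=c; cv2.imwrite(f'pics/{n}0.png',c['pixels'])
    print(n,c['fx'],c['fy'],c['cx'],c['cy'],c['eye'],np.round(c['orientation'],3).tolist(),[k for k in c])
pickle.dump(ims,open('ims0.pkl','wb'))
E
```

```text
pics
0.0 [5.24583944e-01 5.95727692e-05 2.30742448e-01] [[-3.39560043e-05  9.99999213e-01 -1.25450535e-03]
 [ 9.99999984e-01  3.41772354e-05  1.76328214e-04]
 [ 1.76370950e-04 -1.25449934e-03 -9.99999198e-01]]
scene 475.75971653575715 475.75971653575715 258.93573678145293 195.333759822083 [-0.27688367 -0.58791227  0.9923204 ] [[0.566, 0.568, -0.597], [-0.824, 0.391, -0.409], [0.001, 0.724, 0.69]] ['pixels', 'fx', 'fy', 'cx', 'cy', 'eye', 'orientation']
side 463.819522589478 463.819522589478 254.97133595649828 192.6228467632843 [0.01391781 1.10084133 0.81465462] [[-0.919, 0.19, -0.345], [-0.394, -0.484, 0.782], [-0.019, 0.854, 0.519]] ['pixels', 'fx', 'fy', 'cx', 'cy', 'eye', 'orientation']
wrist 297.3186396354542 297.3186396354542 254.3775023328301 193.67929018418405 [0.52269943 0.07689465 0.37354039] [[1.0, -0.001, 0.001], [0.001, 0.954, 0.3], [-0.001, -0.3, 0.954]] ['pixels', 'fx', 'fy', 'cx', 'cy', 'eye', 'orientation']
```

View pics/scene0.png

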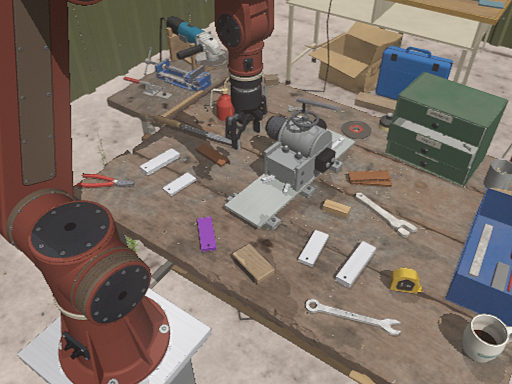

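View pics/side0.png

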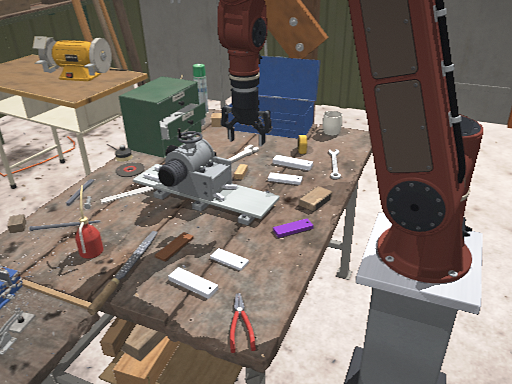

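View pics/wrist0.png

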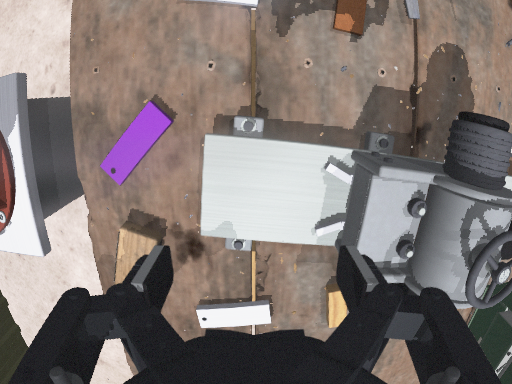

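The scene view shows two strips left of the sander (scene px (160,161), (180,183)) and two on the right ((313,248), (356,263)). The purple look-alike is at (206,233). In the wrist view the bed's front edge runs (205,136)–(202,236), with the flared guides near (335,172) and (330,228).

```bash
cat > h.py <<'E'
import numpy as np, cv2, pickle
from scipy.optimize import minimize_scalar
def rays(c,px,wrist=False):
    px=np.asarray(px,float).reshape(-1,2)
    a=(px[:,0]-c['cx'])/c['fx']; b=(px[:,1]-c['cy'])/c['fy']
    if wrist:
        r=np.hypot(a,b); k=np.where(r>1e-9,np.sin(r)/np.maximum(r,1e-9),1)
        d=np.stack([a*k,-b*k,-np.cos(r)],1)
    else: d=np.stack([a,-b,-np.ones_like(a)],1)
    return d@np.asarray(c['orientation']).T
def plane(c,px,z,wrist=False):
    d=rays(c,px,wrist); e=np.asarray(c['eye'])
    return (e+d*((z-e[2])/d[:,2])[:,None])[:,:2]
def rect(P):
    (c,(w,h),a)=cv2.minAreaRect((P*1000).astype(np.float32))
    if w<h: w,h,a=h,w,a+90
    return np.array(c)/1000,w,h,((a+90)%180)-90
def blobs(c,lo=170,amin=60,amax=4000,sat=40):
    im=c['pixels']; hsv=cv2.cvtColor(im,cv2.COLOR_BGR2HSV)
    m=((hsv[...,2]>lo)&(hsv[...,1]<sat)).astype(np.uint8)
    cs,_=cv2.findContours(m,cv2.RETR_EXTERNAL,cv2.CHAIN_APPROX_NONE)
    return [q[:,0,:] for q in cs if amin<cv2.contourArea(q)<amax]
E
python3 - <<'E'
from h import *
I=pickle.load(open('ims0.pkl','rb'))
for n in I:
    for lo in (190,):
        print(n)
        for q in blobs(I[n],lo,amax=20000):
            P=plane(I[n],q,.013,n=='wrist'); c,w,h,a=rect(P)
            if .1<c[0]<.95 and abs(c[1])<.6 : print(lo,q.mean(0).round(),c.round(4),round(w,1),round(h,1),round(a,1), I[n]['pixels'][tuple(q.mean(0).astype(int)[::-1])])
E
```

```text
scene
190 [385. 324.] [ 0.3745 -0.4918] 74.1 36.0 -62.1 [208 212 213]
190 [337. 311.] [ 0.3501 -0.3782] 139.6 32.8 -68.0 [187 189 192]
190 [190. 322.] [ 0.1277 -0.1078] 293.5 204.7 41.1 [229 227 228]
190 [356. 262.] [ 0.5095 -0.3572] 145.6 40.7 -1.5 [218 216 216]
190 [313. 246.] [ 0.4917 -0.2396] 114.4 40.3 7.1 [220 218 219]
190 [386. 213.] [ 0.7143 -0.3398] 201.5 40.5 78.4 [220 228 232]
190 [264. 194.] [ 0.5949 -0.0217] 137.6 132.4 -6.8 [189 194 192]
190 [179. 183.] [0.4781 0.2273] 99.3 39.6 -9.1 [222 220 220]
190 [159. 160.] [0.527  0.3537] 129.8 40.2 -9.4 [219 216 217]
190 [134. 141.] [0.5511 0.4943] 54.7 46.6 -1.7 [171 181 193]
190 [ 85. 152.] [0.427  0.5903] 193.9 86.5 51.3 [177 186 198]
side
190 [193. 280.] [0.5277 0.3466] 132.0 41.6 -9.6 [254 253 253]
190 [229. 258.] [0.4797 0.231 ] 100.5 41.2 -9.5 [254 253 253]
190 [339. 229.] [ 0.2417 -0.028 ] 178.8 31.8 -81.5 [221 227 239]
190 [126. 194.] [0.9475 0.0542] 173.6 34.9 50.4 [242 245 247]
190 [240. 197.] [ 0.5692 -0.0616] 196.8 133.1 -5.4 [236 237 233]
190 [285. 177.] [ 0.4921 -0.2428] 117.5 42.2 6.7 [255 254 254]
190 [210. 171.
[... 305 characters left out ...]
]
wrist
190 [111. 364.] [ 0.232  -0.4176] 223.5 79.3 59.7 [202 211 225]
190 [236. 317.] [ 0.4906 -0.2496] 114.5 62.0 6.8 [246 245 245]
190 [497. 218.] [ 0.9397 -0.0807] 59.1 34.8 -1.4 [194 188 184]
190 [387. 215.] [ 0.7117 -0.0795] 124.4 76.8 84.6 [202 193 190]
190 [508. 183.] [ 0.9495 -0.0158] 26.0 19.7 -9.1 [221 223 218]
190 [405. 175.] [ 0.7317 -0.0102] 80.8 10.1 -4.9 [194 188 184]
190 [282. 193.] [ 0.5505 -0.0442] 192.1 150.5 -5.2 [230 231 226]
190 [240. 124.] [0.5053 0.0519] 13.8 12.3 80.1 [191 184 181]
190 [ 39. 233.] [ 0.1446 -0.1936] 527.5 239.6 64.6 [113 105 106]
190 [238.   1.] [0.5013 0.2045] 48.4 7.0 -1.5 [246 245 245]
190 [37. 46.] [0.1907 0.1975] 189.3 160.6 -89.9 [218 224 234]
```

```bash
python3 - <<'E'
from h import *
I=pickle.load(open('ims0.pkl','rb'))
def near(n,p):
    return min(blobs(I[n],190,amax=20000),key=lambda q:np.hypot(*(q.mean(0)-p)))
for nm,a,b in [('s1',(179,183),(229,258)),('s2',(313,246),(285,177)),('s3',(159,160),(193,280)),('s4',(356,262),(293,160))]:
    qa,qb=near('scene',a),near('side',b)
    f=lambda z:np.hypot(*(rect(plane(I['scene'],qa,z))[0]-rect(plane(I['side'],qb,z))[0]))
    r=minimize_scalar(f,bounds=(-.02,.06),method='bounded')
    A,B=[rect(plane(I[n],q,r.x)) for n,q in(('scene',qa),('side',qb))]
    print(nm,'top z %.4f res %.4f'%(r.x,r.fun),A,B)
# bed: robust edges from blob hull, at several z
for n,p in (('scene',(264,194)),('side',(240,197)),('wrist',(282,193))):
    q=near(n,p); print(n,q.min(0),q.max(0))
    for z in (.028,.032,.036):
        P=plane(I[n],q,z,n=='wrist')
        h=cv2.convexHull((P*1000).astype(np.float32))
        ap=cv2.approxPolyDP(h,6,True)[:,0]
        print(z,ap.round(1).tolist())
im=I['wrist']['pixels'][110:270,180:380]; cv2.imwrite('pics/w1.png',cv2.resize(im,None,fx=4,fy=4)[:600,:800])
E
```

```text
s1 top z 0.0110 res 0.0012 (array([0.47963831, 0.22896323]), 99.47892761230469, 39.71440887451172, -9.111503601074219) (array([0.48086102, 0.22885231]), 100.70894622802734, 41.29866027832031, -9.452980041503906)
s2 top z 0.0145 res 0.0008 (array([ 0.49045999, -0.24016505]), 114.17435455322266, 40.212799072265625, 7.116077423095703) (array([ 0.49121411, -0.24025006]), 117.27714538574219, 42.11956024169922, 6.6838555335998535)
s3 top z 0.0167 res 0.0014 (array([0.52393292, 0.35018958]), 129.2899169921875, 40.00468826293945, -9.444740295410156) (array([0.52534906, 0.35005637]), 131.43724060058594, 41.393157958984375, -9.624122619628906)
s4 top z 0.0209 res 0.0002 (array([ 0.50318207, -0.35903741]), 144.46115112304688, 40.3572883605957, -1.5400161743164062) (array([ 0.50341974, -0.35905933]), 146.36965942382812, 43.37779235839844, -2.4975738525390625)
scene [238 174] [290 215]
0.028 [[643.4000244140625, 27.799999237060547], [524.0, 35.70000076293945], [509.20001220703125, -86.9000015258789], [607.0999755859375, -92.5], [653.0999755859375, -2.700000047683716]]
0.032 [[639.5999755859375, 2
[... 1089 characters left out ...]
135] [353 249]
0.028 [[464.5, 40.400001525878906], [453.29998779296875, -86.5], [506.20001220703125, -107.69999694824219], [627.2000122070312, -101.80000305175781], [639.0, -70.0999984741211], [641.0, 24.100000381469727]]
0.032 [[465.20001220703125, 40.79999923706055], [454.1000061035156, -84.5999984741211], [506.3999938964844, -105.5], [626.0, -99.80000305175781], [637.5999755859375, -68.4000015258789], [639.5999755859375, 24.700000762939453]]
0.036 [[465.8999938964844, 41.20000076293945], [454.8999938964844, -82.69999694824219], [506.6000061035156, -103.4000015258789], [624.7999877929688, -97.69999694824219], [636.2999877929688, -66.69999694824219], [638.2000122070312, 25.299999237060547]]
```

View pics/w1.png

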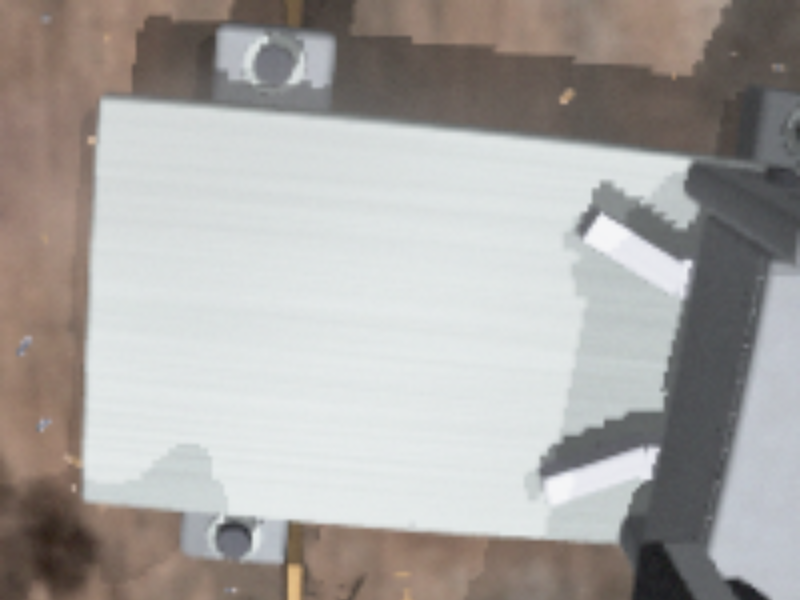

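The crop shows the bed's front corners at wrist px (205,134) and (201,234.5), with both long edges clear. The rail tips are at about (327,167) and (316,233). Next I refine the sander pose from these edges and write a helper for working out moves.

```bash
cat > mv.py <<'E'
import sys, numpy as np
from scipy.spatial.transform import Rotation as Ro
from bench import ctrl
PSI=np.radians(-5.2); T=np.array([.6341,-.0379])   # sander yaw, throat
try: exec(open('sander.txt').read())
except FileNotFoundError: pass
def sand(x,y=0): return T+np.array([np.cos(PSI)*x-np.sin(PSI)*y,np.sin(PSI)*x+np.cos(PSI)*y])
def inS(p): d=np.asarray(p)[:2]-T; return np.array([np.cos(PSI)*d[0]+np.sin(PSI)*d[1],-np.sin(PSI)*d[0]+np.cos(PSI)*d[1]])
def rot(psi,tilt=0):
    f=np.array([np.cos(psi),np.sin(psi),0]);k=np.array([0,0,1.])
    z=np.sin(tilt)*f-np.cos(tilt)*k; x=-(np.cos(tilt)*f+np.sin(tilt)*k)
    return np.stack([x,np.cross(z,x),z],1)
def plan(pos,psi,tilt=0):
    s=ctrl.read_state(); R=np.asarray(s['tool_rot'])
    d=R.T@(np.asarray(pos)-s['eef_pos'])/.2
    r=np.degrees((Ro.from_matrix(R).inv()*Ro.from_matrix(rot(psi,tilt))).as_rotvec())/45
    print('shift',d.round(3),'turn',r.round(3))
E
python3 - <<'E'
from h import *
from mv import *
I=pickle.load(open('ims0.pkl','rb')); w=I['wrist']
px=lambda l:np.array(l)/4.+[180,110]
for z in (.032,.034):
    F=plane(w,px([(101,96),(83,498)]),z,True); L=plane(w,px([(101,96),(690,157)]),z,True); Rr=plane(w,px([(83,498),(600,543)]),z,True)
    an=lambda P:np.degrees(np.arctan2(*(P[1]-P[0])[::-1]))
    m=F.mean(0)
    print(z,F.round(4).tolist(),an(F)+90,an(L),an(Rr),'w',np.hypot(*(F[0]-F[1])))
    p=np.radians(-5.2); print('throat',m+.175*np.array([np.cos(p),np.sin(p)]))
tips=plane(w,px([(580,232),(545,502)]),.044,True); print('tips in S',[inS(t).round(4) for t in tips])
for n,P in (('scene',None),):
    C=plane(I['side'],[(278,195)],.032)
plan([.4795,.2285,.12],np.radians(-9.3))
print(ctrl.read_state()['joint_positions'])
E
```

```text
0.032 [[0.4655, 0.042], [0.4537, -0.0853]] -5.296352068297807 -5.351825672862602 -5.756941162995385 w 0.1277966834159123
throat [ 0.63390541 -0.03751253]
0.034 [[0.4659, 0.0422], [0.4541, -0.0843]] -5.296352068297836 -5.351825672862604 -5.756941162995384 w 0.12704832868405969
throat [ 0.63427476 -0.03693546]
tips in S [array([-0.0338,  0.0395]), array([-0.0307, -0.0461])]
shift [ 1.142 -0.226  0.555] turn [-1.000e-03 -1.000e-03 -1.793e+00]
[-1.39303928e-01  2.91161163e-01 -1.53914592e-01  1.12665612e+00
  1.01781078e-06  1.43148779e+00]
```

```bash
echo "PSI=np.radians(-5.4); T=np.array([.6338,-.0381])" > sander.txt
```

Emit:
carry_out(targets="1 -0.2 0.3 0 0 -1;1 -0.2 0.3 0 0 -1;1 -0.2 0.3 0 0 -1;1 -0.2 0.3 0 0 -1;1 -0.2 0.3 0 0 -1", fingers=70, force=30)

```text
time: 0.78
eef_pos: [0.4839, 0.2013, 0.1705]
tool_rot: [[-0.71, 0.704, -0.002], [0.704, 0.71, -0.0], [0.001, -0.001, -1.0]]
force: [0.0, -0.4, -0.8]
grip_width: 0.0697
grasp_force: 0.0
```

```bash
python3 -c "
from mv import *
plan([.4795,.2285,.06],np.radians(-9.3))"
```

```text
shift [0.111 0.082 0.553] turn [-0.001 -0.002 -0.787]
```

Emit:
carry_out(targets="0.11 0.08 0.55 0 0 -0.79;0.11 0.08 0.55 0 0 -0.79;0.11 0.08 0.55 0 0 -0.79;0.11 0.08 0.55 0 0 -0.79;0.11 0.08 0.55 0 0 -0.79")

```text
time: 1.4
eef_pos: [0.4813, 0.2259, 0.0614]
tool_rot: [[-0.986, 0.168, 0.0], [0.168, 0.986, -0.0], [-0.0, -0.0, -1.0]]
force: [-0.1, -0.3, -0.3]
grip_width: 0.0694
grasp_force: 0.0
```

```bash
python3 -c "
from mv import *
from h import *
from bench import camera
plan([.4795,.2285,.003],np.radians(-9.3))
c=camera('wrist'); cv2.imwrite('pics/w2.png',c['pixels'])
for q in blobs(c,190,amax=20000):
    P=plane(c,q,.010,True); o=rect(P); print(q.mean(0).round(),o[0].round(4),[round(v,1) for v in o[1:]])
"
```

```text
shift [0.011 0.011 0.292] turn [-0.     0.    -0.008]
[ 21. 294.] [ 0.56   -0.0488] [217.8, 87.3, -39.8]
[510. 242.] [0.5591 0.4727] [37.7, 8.1, 16.0]
[426. 190.] [0.4846 0.3612] [49.4, 41.8, -9.6]
[259. 211.] [0.4787 0.2297] [99.3, 39.6, -8.9]
[454.  42.] [0.3713 0.3963] [12.7, 12.3, -55.8]
[9. 5.] [0.267  0.0524] [34.8, 14.0, 62.3]
```

View pics/w2.png

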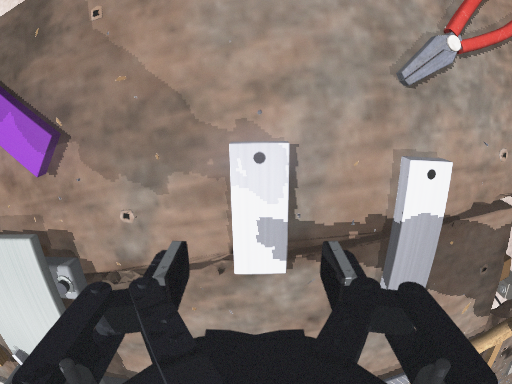

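The strip is between the fingers at px (259,211), and the wrist view puts its centre at (0.479, 0.230) and yaw at -9°. Next: descend and grip.

Emit:
carry_out(targets="0.01 0.015 0.2 0 0 0;0.01 0.015 0.285 0 0 0;0.01 0.015 0.285 0 0 0")

```text
time: 1.82
eef_pos: [0.4786, 0.2295, 0.0035]
tool_rot: [[-0.986, 0.167, -0.002], [0.167, 0.986, -0.001], [0.002, -0.001, -1.0]]
force: [0.5, 0.4, 0.1]
grip_width: 0.0702
grasp_force: 0.0
```

Emit:
carry_out(targets="0 0 0 0 0 0;0 0 0 0 0 0;0 0 0 0 0 0;0 0 0 0 0 0", fingers=30, force=40)

```text
time: 2.33
eef_pos: [0.4802, 0.2303, 0.0056]
tool_rot: [[-0.986, 0.165, 0.002], [0.165, 0.986, 0.0], [-0.002, 0.001, -1.0]]
force: [-0.6, -0.9, 6.6]
grip_width: 0.0379
grasp_force: 39.4
```

Emit:
carry_out(targets="0 0 -0.3 0 0 0;0 0 -0.5 0 0 0;0 0 -0.5 0 0 0")

```text
time: 2.7
eef_pos: [0.4819, 0.231, 0.1081]
tool_rot: [[-0.986, 0.164, 0.007], [0.164, 0.986, 0.002], [-0.006, 0.003, -1.0]]
force: [0.5, -0.1, -2.0]
grip_width: 0.0381
grasp_force: 40.9
```

```bash
python3 -c "
from mv import *
print(ctrl.read_state()['eef_pos'],ctrl.read_state()['grip_width'],ctrl.read_state()['force'])
plan([*sand(-.085),.08],PSI)"
```

```text
[0.48187565 0.23100462 0.10808473] 0.03806449308082867 [ 0.53857269 -0.13844724 -1.96783349]
shift [-0.546 -1.233  0.14 ] turn [ 0.004  0.008 -0.09 ]
```

Emit:
carry_out(targets="-0.5 -1 0 0 0 -0.09;-0.5 -1 0 0 0 -0.09;-0.5 -1 0 0 0 -0.09;-0.5 -1 0 0 0 -0.09")

```text
time: 3.2
eef_pos: [0.5453, 0.0137, 0.1037]
tool_rot: [[-0.995, 0.096, -0.0], [0.096, 0.995, -0.0], [0.0, -0.0, -1.0]]
force: [0.3, 1.1, -1.5]
grip_width: 0.0381
grasp_force: 40.9
```

```bash
python3 -c "
from mv import *
s=ctrl.read_state();print(s['eef_pos'],s['grip_width'],inS(s['eef_pos']))
plan([*sand(-.085),.05],PSI)"
```

```text
[0.54525816 0.01366458 0.10367511] 0.038076139457362976 [-0.09302036  0.04320232]
shift [-0.041 -0.216  0.268] turn [-0.    -0.    -0.003]
```

Emit:
carry_out(targets="-0.04 -0.215 0.1 0 0 0;-0.04 -0.215 0.25 0 0 0;-0.04 -0.215 0.27 0 0 0;-0.04 -0.215 0.27 0 0 0")

```text
time: 3.7
eef_pos: [0.5488, -0.0267, 0.0504]
tool_rot: [[-0.996, 0.094, -0.001], [0.094, 0.996, 0.0], [0.001, 0.0, -1.0]]
force: [-0.3, -0.1, -0.4]
grip_width: 0.0377
grasp_force: 40.9
```

```bash
python3 -c "
from mv import *
from h import *
from bench import camera
s=ctrl.read_state();print(s['eef_pos'],s['force'],inS(s['eef_pos']))
plan([*sand(-.085),.038],PSI)
c=camera('wrist'); cv2.imwrite('pics/w3.png',c['pixels'])
"
```

```text
[ 0.5487567  -0.02666031  0.05036758] [-0.29576839 -0.10625818 -0.40863267] [-0.08574244  0.00338564]
shift [-0.004 -0.017  0.062] turn [ 0.    -0.001  0.001]
```

View pics/w3.png

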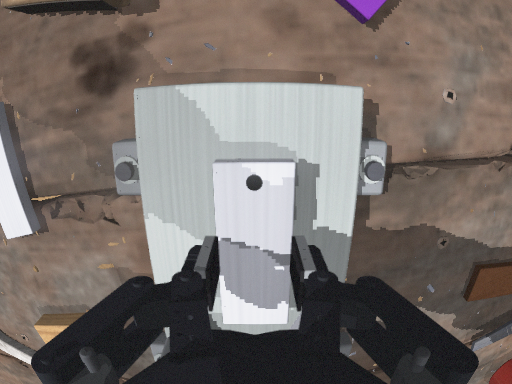

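The strip is held straight over the bed. Bed edges at about 140 and 360 px give a middle of 250, and the strip's middle is at 255, so it sits about 3 mm left, which matches the reading. I'll correct that, lower it and release.

Emit:
carry_out(targets="0 -0.017 0.03 0 0 0;0 -0.017 0.06 0 0 0;0 -0.017 0.06 0 0 0")

```text
time: 4.12
eef_pos: [0.5485, -0.0304, 0.038]
tool_rot: [[-0.996, 0.094, -0.0], [0.094, 0.996, 0.0], [0.0, 0.0, -1.0]]
force: [0.6, -0.4, -1.4]
grip_width: 0.0377
grasp_force: 40.9
```

Emit:
carry_out(targets="0 0 0 0 0 0;0 0 0 0 0 0;0 0 0 0 0 0", fingers=60)

```text
time: 4.5
eef_pos: [0.5488, -0.0305, 0.0384]
tool_rot: [[-0.996, 0.094, 0.0], [0.094, 0.996, -0.0], [-0.0, -0.0, -1.0]]
force: [-0.1, -0.2, -0.2]
grip_width: 0.0599
grasp_force: 0.0
```

Emit:
carry_out(targets="0 0 -0.25 0 0 0;0.2 0 -0.3 0 0 0;0.45 0 -0.3 0 0 0;0.45 0 -0.3 0 0 0")

```text
time: 5.0
eef_pos: [0.4549, -0.0212, 0.0981]
tool_rot: [[-0.996, 0.094, -0.004], [0.094, 0.996, 0.001], [0.004, 0.0, -1.0]]
force: [0.6, -0.2, 1.0]
grip_width: 0.0601
grasp_force: 0.0
```

```bash
cat > look.py <<'E'
from mv import *
from h import *
from bench import camera
import sys
z=float(sys.argv[1]); c=camera('wrist')
if len(sys.argv)>2: cv2.imwrite('pics/'+sys.argv[2],c['pixels'])
for q in blobs(c,205,amax=20000):
    P=plane(c,q,z,True); o=rect(P)
    if o[2]<60: print(q.mean(0).round(),o[0].round(4),[round(v,1) for v in o[1:]],'S',inS(o[0]).round(4))
E
python3 look.py .042 w4.png; python3 -c "
from mv import *
s=ctrl.read_state();print(s['eef_pos'],s['force'],inS(s['eef_pos']))
plan([*sand(-.16),.046],PSI,np.radians(15))"
```

```text
[  5. 293.] [ 0.5263 -0.3223] [55.0, 34.0, -2.4] S [-0.0803 -0.2931]
[ 51. 247.] [ 0.4747 -0.2106] [100.2, 34.5, 7.0] S [-0.1421 -0.1867]
[45. 12.] [ 0.2799 -0.1778] [126.2, 43.2, 68.7] S [-0.3392 -0.1724]
[ 0.45781985 -0.0217878   0.09855182] [0.84263256 0.21037149 0.01722757] [-0.17673426 -0.00032139]
shift [-0.084  0.002  0.263] turn [ 0.    -0.334 -0.   ]
```

Emit:
carry_out(targets="-0.06 0 0.15 0 -0.27 0;-0.06 0 0.15 0 -0.27 0;-0.06 0 0.15 0 -0.27 0;-0.06 0 0.15 0 -0.27 0", fingers=0)

```text
time: 5.55
eef_pos: [0.4726, -0.0235, 0.069]
tool_rot: [[-0.973, 0.094, 0.21], [0.092, 0.996, -0.02], [-0.211, -0.0, -0.977]]
force: [-0.6, -0.1, -0.4]
grip_width: -0.0
grasp_force: 0.0
```

```bash
python3 -c "
from mv import *
s=ctrl.read_state();print(s['eef_pos'],s['force'],s['grip_width'],inS(s['eef_pos']))
plan([*sand(-.162),.036],PSI,np.radians(12))
plan([*sand(-.035),.036],PSI,np.radians(12))"
```

```text
[ 0.47261644 -0.02354053  0.06898414] [-0.6379601  -0.09440021 -0.37461448] -4.396745136178655e-05 [-0.16183839 -0.00067386]
shift [0.036 0.003 0.161] turn [-0.     0.004 -0.   ]
shift [-0.585  0.003  0.295] turn [-0.     0.004 -0.   ]
```

Emit:
carry_out(targets="0.03 0 0.1 0 0 0;0.035 0 0.155 0 0 0;0.035 0 0.16 0 0 0")

```text
time: 5.92
eef_pos: [0.4712, -0.0232, 0.0351]
tool_rot: [[-0.974, 0.094, 0.208], [0.092, 0.996, -0.02], [-0.209, 0.0, -0.978]]
force: [-0.5, -0.6, 0.6]
grip_width: -0.0001
grasp_force: 0.0
```

Emit:
carry_out(targets="-0.09 0.004 0.02 0 0 0;-0.18 0.004 0.04 0 0 0;-0.28 0.004 0.06 0 0 0;-0.38 0.004 0.081 0 0 0;-0.48 0.004 0.102 0 0 0")

```text
time: 6.55
eef_pos: [0.5699, -0.0317, 0.0364]
tool_rot: [[-0.973, 0.094, 0.21], [0.092, 0.996, -0.02], [-0.211, -0.0, -0.978]]
force: [0.5, -0.8, -0.3]
grip_width: -0.0001
grasp_force: 0.2
```

```bash
python3 look.py .042 w5.png; python3 -c "
from mv import *
s=ctrl.read_state();print(s['eef_pos'],s['force'],inS(s['eef_pos']))
plan([*sand(-.029),.036],PSI,np.radians(12))"
```

```text
[ 29. 332.] [ 0.6635 -0.2703] [82.1, 16.3, 74.9] S [ 0.0514 -0.2283]
[254. 321.] [ 0.6249 -0.0369] [20.7, 6.1, -5.5] S [-0.009   0.0004]
[178. 249.] [ 0.56   -0.0715] [34.8, 3.2, -4.7] S [-0.0703 -0.0402]
[167. 237.] [ 0.5513 -0.0757] [21.6, 3.3, -6.3] S [-0.0786 -0.0452]
[199. 247.] [ 0.5605 -0.0594] [41.5, 18.2, -3.3] S [-0.0709 -0.0281]
[154. 242.] [ 0.5533 -0.0842] [35.2, 10.8, -5.3] S [-0.0758 -0.0534]
[279. 222.] [ 0.5455 -0.0181] [9.4, 6.6, -5.8] S [-0.0898  0.0116]
[295. 214.] [ 0.5421 -0.0105] [18.3, 7.9, 1.1] S [-0.0939  0.0188]
[  4. 200.] [ 0.5222 -0.1805] [26.8, 12.8, -35.5] S [-0.0977 -0.1522]
[ 0.57298774 -0.03226397  0.0370683 ] [ 2.57190541 -1.29467293  1.81902964] [-6.10915922e-02  8.71897490e-05]
shift [-0.156 -0.     0.04 ] turn [-0.     0.008 -0.   ]
```

View pics/w5.png

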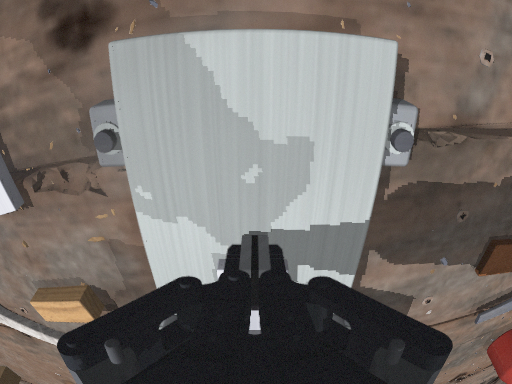

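The strip is ahead of the closed fingers, with only its corner visible near (220,262), and the bed behind is empty. I'll push on to the end position.

Emit:
carry_out(targets="-0.06 0 0.013 0 0 0;-0.11 0 0.024 0 0 0;-0.157 0 0.036 0 0 0;-0.157 0 0.036 0 0 0")

```text
time: 7.1
eef_pos: [0.6015, -0.0347, 0.0355]
tool_rot: [[-0.973, 0.094, 0.21], [0.092, 0.996, -0.02], [-0.211, -0.0, -0.977]]
force: [-0.5, 0.6, 0.5]
grip_width: -0.0001
grasp_force: 0.0
```

```bash
python3 -c "
from mv import *
from h import *
from bench import camera
s=ctrl.read_state();print(s['eef_pos'],s['force'],inS(s['eef_pos']))
a=camera('scene')['pixels'][130:240,210:370]; b=camera('side')['pixels'][130:240,180:340]
cv2.imwrite('pics/s5.png',cv2.resize(np.vstack([a,b]),None,fx=2.7,fy=2.7,interpolation=cv2.INTER_CUBIC))"
```

```text
[ 0.60147553 -0.0346866   0.03546616] [-0.5093286   0.63122745  0.54054122] [-0.03250224  0.00035625]
```

View pics/s5.png

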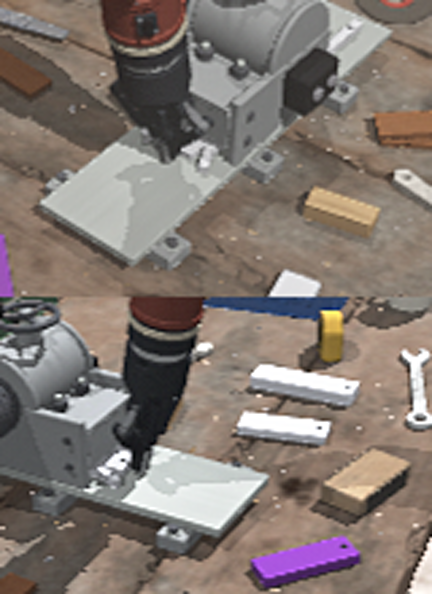

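The hand clears the hood and the strip is inside, with little force felt. I'll push 6 mm further for margin, then back off and look.

Emit:
carry_out(targets="-0.015 0 0.003 0 0 0;-0.03 0 0.006 0 0 0;-0.03 0 0.006 0 0 0")

```text
time: 7.58
eef_pos: [0.6071, -0.0352, 0.0356]
tool_rot: [[-0.973, 0.094, 0.21], [0.092, 0.996, -0.02], [-0.211, -0.0, -0.978]]
force: [-0.5, -0.0, -0.1]
grip_width: 0.0001
grasp_force: 0.0
```

Emit:
carry_out(targets="0.2 0 -0.04 0 0 0;0.4 0 -0.2 0 0 0;0.4 0 -0.35 0 0.26 0;0.4 0 -0.35 0 0.26 0")

```text
time: 8.07
eef_pos: [0.5141, -0.0265, 0.0885]
tool_rot: [[-0.996, 0.094, 0.006], [0.094, 0.996, -0.001], [-0.006, -0.0, -1.0]]
force: [1.7, -0.2, -0.8]
grip_width: 0.0003
grasp_force: 0.0
```

```bash
python3 look.py .042 w6.png; python3 -c "
from mv import *
s=ctrl.read_state();print(s['eef_pos'],s['force'],inS(s['eef_pos']))
plan([.4905,-.2405,.06],np.radians(6.9))"
```

```text
[ 32. 349.] [ 0.6662 -0.3243] [113.2, 34.4, 81.8] S [ 0.0592 -0.2819]
[352. 214.] [0.5157 0.0433] [11.1, 8.3, 83.5] S [-0.1253  0.0699]
[ 33. 197.] [ 0.4818 -0.2099] [99.2, 34.3, 7.0] S [-0.1351 -0.1853]
[ 0.51619839 -0.02692729  0.08930758] [ 1.23403423 -0.26686924  1.20438861] [-1.18131137e-01  5.58375718e-05]
shift [ 0.028 -1.075  0.147] turn [-0.002  0.009 -0.274]
```

View pics/w6.png

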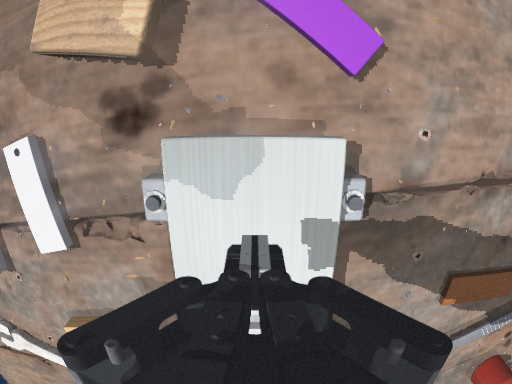

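The bed in front is empty now, so strip1 is in. Next is strip2.

Emit:
carry_out(targets="0.03 -1 -0.1 0 0 -0.27;0.03 -1 -0.1 0 0 -0.27;0.03 -1 -0.1 0 0 -0.27;0.03 -1 0 0 0 -0.27", fingers=70)

```text
time: 8.62
eef_pos: [0.4904, -0.2289, 0.0878]
tool_rot: [[-0.993, -0.114, 0.012], [-0.114, 0.993, -0.004], [-0.011, -0.005, -1.0]]
force: [-0.1, 0.0, -0.1]
grip_width: 0.0698
grasp_force: 0.0
```

```bash
python3 look.py .013 w7.png; python3 -c "
from mv import *
s=ctrl.read_state();print(s['eef_pos'],s['force'])
plan([.4905,-.2405,.006],np.radians(6.9))"
```

```text
[129. 361.] [ 0.7081 -0.3538] [42.8, 20.0, 75.6] S [ 0.1036 -0.3073]
[241. 196.] [ 0.489  -0.2397] [114.3, 39.2, 6.9] S [-0.1251 -0.2143]
[101. 194.] [ 0.5049 -0.3616] [148.1, 40.1, -1.7] S [-0.0978 -0.3342]
[ 7. 61.] [ 0.3805 -0.4709] [25.8, 20.9, -82.7] S [-0.2115 -0.4547]
[ 0.48855694 -0.22855116  0.0845848 ] [-1.50011336 -1.25005267 -1.78323845]
shift [ 0.    -0.059  0.393] turn [-0.003  0.01  -0.008]
```

Emit:
carry_out(targets="0 -0.055 0.15 0 0.01 -0.01;0 -0.055 0.33 0 0.01 -0.01;0 -0.055 0.39 0 0.01 -0.01;0 -0.055 0.39 0 0.01 -0.01")

```text
time: 9.18
eef_pos: [0.4908, -0.2347, 0.0083]
tool_rot: [[-0.992, -0.126, -0.002], [-0.126, 0.992, -0.0], [0.002, -0.0, -1.0]]
force: [-0.2, -0.6, -0.0]
grip_width: 0.0701
grasp_force: 0.0
```

Emit:
carry_out(targets="0 0 0 0 0 0;0 0 0 0 0 0;0 0 0 0 0 0;0 0 0 0 0 0", fingers=30)

```text
time: 9.68
eef_pos: [0.4924, -0.2364, 0.0106]
tool_rot: [[-0.992, -0.125, 0.002], [-0.125, 0.992, -0.003], [-0.002, -0.003, -1.0]]
force: [0.0, 0.7, 6.4]
grip_width: 0.0371
grasp_force: 39.1
```

Emit:
carry_out(targets="0 0 -0.3 0 0 0;0 0 -0.5 0 0 0;0 0 -0.5 0 0 0")

```text
time: 10.05
eef_pos: [0.4937, -0.2372, 0.1128]
tool_rot: [[-0.992, -0.125, 0.006], [-0.125, 0.992, -0.006], [-0.005, -0.006, -1.0]]
force: [1.6, 0.3, -2.0]
grip_width: 0.0363
grasp_force: 40.2
```

```bash
python3 -c "
from mv import *
s=ctrl.read_state();print(s['eef_pos'],s['force'],s['grip_width'])
plan([*sand(-.095),.09],PSI)"
```

```text
[ 0.49368877 -0.2371567   0.11284907] [ 1.55189546  0.28110215 -2.03981474] 0.03633981411128439
shift [-0.356  1.004  0.11 ] turn [-0.007  0.007  0.28 ]
```

Emit:
carry_out(targets="-0.36 1 0.1 0 0 0.28;-0.36 1 0.1 0 0 0.28;-0.36 1 0.1 0 0 0.28;-0.36 1 0.1 0 0 0.28")

```text
time: 10.55
eef_pos: [0.5371, -0.0253, 0.0877]
tool_rot: [[-0.996, 0.092, -0.001], [0.092, 0.996, -0.001], [0.001, -0.001, -1.0]]
force: [0.6, -1.1, -2.7]
grip_width: 0.0367
grasp_force: 40.3
```

```bash
python3 -c "
from mv import *
s=ctrl.read_state();print(s['eef_pos'],s['grip_width'],inS(s['eef_pos']))
plan([*sand(-.095),.044],PSI)"
```

```text
[ 0.53714455 -0.0253211   0.08767231] 0.036748254435660994 [-0.09742909  0.0036261 ]
shift [-0.012 -0.018  0.218] turn [-0.001 -0.002  0.003]
```

Emit:
carry_out(targets="-0.01 -0.018 0.1 0 0 0;-0.01 -0.018 0.19 0 0 0;-0.01 -0.018 0.215 0 0 0;-0.01 -0.018 0.215 0 0 0")

```text
time: 11.05
eef_pos: [0.539, -0.0322, 0.0454]
tool_rot: [[-0.996, 0.094, -0.001], [0.094, 0.996, -0.001], [0.001, -0.002, -1.0]]
force: [0.3, -0.2, -1.5]
grip_width: 0.037
grasp_force: 40.4
```

Emit:
carry_out(targets="0 0 0 0 0 0;0 0 0 0 0 0;0 0 0 0 0 0", fingers=60)

```text
time: 11.42
eef_pos: [0.5398, -0.0323, 0.0462]
tool_rot: [[-0.996, 0.094, 0.001], [0.094, 0.996, -0.002], [-0.001, -0.002, -1.0]]
force: [-0.0, 0.1, 0.0]
grip_width: 0.06
grasp_force: 0.0
```

Emit:
carry_out(targets="0 0 -0.25 0 0 0;0.2 0 -0.3 0 0 0;0.45 0 -0.3 0 0 0;0.45 0 -0.3 0 0 0")

```text
time: 11.92
eef_pos: [0.4458, -0.0229, 0.1056]
tool_rot: [[-0.996, 0.094, -0.003], [0.094, 0.996, -0.001], [0.003, -0.001, -1.0]]
force: [1.2, -0.6, -0.3]
grip_width: 0.0601
grasp_force: 0.0
```

```bash
python3 look.py .045 w8.png; python3 -c "
from mv import *
s=ctrl.read_state();print(s['eef_pos'],s['force'],inS(s['eef_pos']))
plan([*sand(-.18),.07],PSI,np.radians(12))"
```

```text
[  8. 286.] [ 0.5118 -0.3193] [78.5, 34.7, -1.9] S [-0.095  -0.2915]
[324. 224.] [0.4592 0.0289] [19.8, 5.6, 71.9] S [-0.1801  0.0503]
[500.   4.] [0.2749 0.2106] [37.6, 11.0, -89.9] S [-0.3807  0.2138]
[64. 14.] [ 0.2787 -0.1669] [166.5, 54.7, 69.9] S [-0.3414 -0.1617]
[ 0.44870986 -0.02346446  0.10602853] [ 0.96404732 -0.44880826  0.33306634] [-0.18564603 -0.00284793]
shift [-0.028  0.015  0.18 ] turn [-0.002 -0.266  0.   ]
```

Emit:
carry_out(targets="-0.02 0.015 0.18 0 -0.27 0;-0.02 0.015 0.18 0 -0.27 0;-0.02 0.015 0.18 0 -0.27 0;-0.02 0.015 0.18 0 -0.27 0", fingers=0)

```text
time: 12.48
eef_pos: [0.456, -0.0216, 0.0705]
tool_rot: [[-0.973, 0.094, 0.21], [0.092, 0.996, -0.022], [-0.211, -0.002, -0.977]]
force: [-0.5, -0.1, 0.5]
grip_width: 0.0
grasp_force: 0.0
```

```bash
python3 -c "
from mv import *
s=ctrl.read_state();print(s['eef_pos'],s['force'],s['grip_width'],inS(s['eef_pos']))
plan([*sand(-.181),.0375],PSI,np.radians(12))"
```

```text
[ 0.4559601  -0.02157091  0.07052905] [-0.49746731 -0.10879879  0.45337997] 4.7691757982285134e-05 [-0.17860617 -0.00028048]
shift [0.047 0.002 0.159] turn [-0.002  0.005  0.   ]
```

Emit:
carry_out(targets="0.035 0 0.1 0 0 0;0.045 0 0.15 0 0 0;0.045 0 0.158 0 0 0")

```text
time: 12.85
eef_pos: [0.4524, -0.0211, 0.0365]
tool_rot: [[-0.973, 0.094, 0.209], [0.092, 0.996, -0.021], [-0.21, -0.002, -0.978]]
force: [-0.3, 0.7, 0.3]
grip_width: 0.0001
grasp_force: 0.0
```

Emit:
carry_out(targets="-0.09 0 0.02 0 0 0;-0.17 0 0.037 0 0 0;-0.25 0 0.054 0 0 0;-0.33 0 0.071 0 0 0;-0.4 0 0.086 0 0 0")

```text
time: 13.48
eef_pos: [0.5345, -0.0288, 0.0373]
tool_rot: [[-0.973, 0.094, 0.21], [0.092, 0.996, -0.022], [-0.211, -0.002, -0.978]]
force: [-1.4, 0.4, 0.1]
grip_width: 0.0001
grasp_force: 0.7
```

Emit:
carry_out(targets="-0.05 0 0.011 0 0 0;-0.1 0 0.022 0 0 0;-0.1 0 0.022 0 0 0")

```text
time: 13.85
eef_pos: [0.5548, -0.0307, 0.037]
tool_rot: [[-0.973, 0.094, 0.21], [0.092, 0.996, -0.022], [-0.212, -0.002, -0.977]]
force: [-0.3, 0.4, -0.8]
grip_width: -0.0002
grasp_force: 0.0
```

```bash
python3 -c "
from mv import *
s=ctrl.read_state();print(s['eef_pos'],s['force'],s['grip_width'],inS(s['eef_pos']))
plan([*sand(-.027),.0365],PSI,np.radians(12))"
```

```text
[ 0.55478512 -0.03071102  0.03701853] [-0.34559713  0.35403385 -0.7692228 ] -0.0001924122057481536 [-7.93595702e-02 -7.97697934e-05]
shift [-0.255  0.     0.058] turn [-0.002  0.005  0.001]
```

Emit:
carry_out(targets="-0.03 0 0.0065 0 0 0;-0.06 0 0.013 0 0 0")

```text
time: 14.1
eef_pos: [0.566, -0.0317, 0.0367]
tool_rot: [[-0.973, 0.094, 0.209], [0.092, 0.996, -0.021], [-0.21, -0.002, -0.978]]
force: [-0.8, -0.2, -0.5]
grip_width: 0.0001
grasp_force: 0.4
```

Emit:
carry_out(targets="-0.03 0 0.0065 0 0 0;-0.06 0 0.013 0 0 0")

```text
time: 14.35
eef_pos: [0.5786, -0.0329, 0.0367]
tool_rot: [[-0.973, 0.094, 0.209], [0.092, 0.996, -0.021], [-0.21, -0.002, -0.978]]
force: [-1.0, 0.1, -0.7]
grip_width: -0.0005
grasp_force: 0.4
```

Emit:
carry_out(targets="-0.03 0 0.0065 0 0 0;-0.06 0 0.013 0 0 0")

```text
time: 14.6
eef_pos: [0.5909, -0.0341, 0.0368]
tool_rot: [[-0.973, 0.094, 0.21], [0.092, 0.996, -0.021], [-0.211, -0.002, -0.978]]
force: [-1.4, 0.0, 0.2]
grip_width: 0.0001
grasp_force: 0.4
```

Emit:
carry_out(targets="-0.03 0 0.0065 0 0 0;-0.06 0 0.013 0 0 0")

```text
time: 14.85
eef_pos: [0.6031, -0.0353, 0.0368]
tool_rot: [[-0.973, 0.094, 0.21], [0.092, 0.996, -0.021], [-0.211, -0.002, -0.978]]
force: [-2.3, -0.2, -0.6]
grip_width: -0.0002
grasp_force: 0.4
```

```bash
python3 -c "
from mv import *
s=ctrl.read_state();print(s['eef_pos'],s['force'],s['grip_width'],inS(s['eef_pos']))
plan([*sand(-.027),.0365],PSI,np.radians(12))"
```

```text
[ 0.60312904 -0.03525148  0.03676546] [-2.28746059 -0.18065929 -0.61626867] -0.0001779380085158923 [-3.08029083e-02 -5.05138442e-05]
shift [-0.018  0.     0.005] turn [-0.002  0.004  0.   ]
```

Emit:
carry_out(targets="-0.012 0 0.003 0 0 0;-0.024 0 0.005 0 0 0")

```text
time: 15.1
eef_pos: [0.6076, -0.0357, 0.0368]
tool_rot: [[-0.973, 0.094, 0.209], [0.092, 0.996, -0.021], [-0.21, -0.002, -0.978]]
force: [-1.0, 0.5, -0.0]
grip_width: -0.0
grasp_force: 0.5
```

Emit:
carry_out(targets="0 0 0 0 0 0")

```text
time: 15.22
eef_pos: [0.6079, -0.0357, 0.0369]
tool_rot: [[-0.973, 0.094, 0.21], [0.092, 0.996, -0.022], [-0.211, -0.002, -0.977]]
force: [-0.9, -0.0, -0.3]
grip_width: 0.0003
grasp_force: 0.0
```

Emit:
carry_out(targets="0 0 0 0 0 0;0 0 0 0 0 0")

```text
time: 15.48
eef_pos: [0.6077, -0.0357, 0.0369]
tool_rot: [[-0.973, 0.094, 0.21], [0.092, 0.996, -0.022], [-0.211, -0.002, -0.978]]
force: [-1.2, -0.4, 0.2]
grip_width: -0.0001
grasp_force: 0.0
```

```bash
python3 -c "
from mv import *
s=ctrl.read_state();print(s['eef_pos'],s['force'],s['grip_width'],inS(s['eef_pos']))"
```

```text
[ 0.60766903 -0.03570072  0.03691764] [-1.21142354 -0.38009506  0.17772263] -0.00010252348988872134 [-2.62407958e-02 -7.05057115e-05]
```

Strip2 slid in freely, with about 1 N and no residual force, so strip3 should be the one that binds. Backing off to fetch strip3.

Emit:
carry_out(targets="0.2 0 -0.04 0 0 0;0.4 0 -0.2 0 0 0;0.4 0 -0.45 0 0.26 0;0.4 0 -0.45 0 0.26 0", fingers=70)

```text
time: 15.98
eef_pos: [0.5102, -0.0264, 0.1095]
tool_rot: [[-0.996, 0.094, 0.006], [0.094, 0.996, -0.002], [-0.006, -0.002, -1.0]]
force: [0.7, 0.2, -0.8]
grip_width: 0.07
grasp_force: 0.0
```

Emit:
carry_out(targets="0 1 0 0 0 0;0 1 0 0 0 0;0 1 0 0 0 0;0 1 0 0 0 0")

```text
time: 16.48
eef_pos: [0.5297, 0.1762, 0.1077]
tool_rot: [[-0.996, 0.09, 0.009], [0.09, 0.996, -0.002], [-0.009, -0.001, -1.0]]
force: [0.5, -0.1, -0.2]
grip_width: 0.0701
grasp_force: 0.0
```

```bash
python3 look.py .016 w9.png; python3 -c "
from mv import *
from h import *
from bench import camera
s=ctrl.read_state();print(s['eef_pos'],s['force'])
plan([.5245,.350,.06],np.radians(-9.5))
a=camera('scene')['pixels'][110:240,210:400]; b=camera('side')['pixels'][130:260,90:280]
cv2.imwrite('pics/s9.png',cv2.resize(np.vstack([a,b]),None,fx=2.3,fy=2.3,interpolation=cv2.INTER_CUBIC))"
```

```text
[ 48. 301.] [ 0.6445 -0.0895] [66.9, 34.1, 68.4] S [ 0.0154 -0.0502]
[440. 163.] [0.5127 0.3522] [109.8, 40.7, -9.6] S [-0.1573  0.3772]
[469.  20.] [0.3727 0.3915] [12.6, 10.7, 55.7] S [-0.3004  0.4032]
[0.52970371 0.17572841 0.10755811] [-1.21601876  0.44270463 -0.00986469]
shift [0.107 0.866 0.236] turn [-0.001  0.011  0.095]
```

Emit:
carry_out(targets="0.1 0.86 0 0 0.01 0.09;0.1 0.86 0 0 0.01 0.09;0.1 0.86 0.1 0 0.01 0.09;0.1 0.86 0.23 0 0.01 0.09;0.1 0.86 0.23 0 0.01 0.09")

```text
time: 17.25
eef_pos: [0.5252, 0.3435, 0.0593]
tool_rot: [[-0.986, 0.165, -0.004], [0.165, 0.986, -0.004], [0.003, -0.004, -1.0]]
force: [-0.1, -1.0, -0.2]
grip_width: 0.0698
grasp_force: 0.0
```

```bash
python3 look.py .016; python3 -c "
from mv import *
from h import *
from bench import camera
s=ctrl.read_state();print(s['eef_pos'],s['force'])
plan([.5245,.350,.01],np.radians(-9.5))
for n in ('scene','side'):
  c=camera(n)
  for q in blobs(c,190,amin=20,amax=20000):
    o=rect(plane(c,q,.044)); S=inS(o[0])
    if abs(S[1])<.08 and -.2<S[0]<.4: print(n,q.mean(0).round(),len(q),[round(v,1) for v in o[1:]],S.round(3))
"
```

```text
[442. 293.] [0.628  0.5008] [52.0, 18.4, 40.4] S [-0.0564  0.536 ]
[490. 150.] [0.4986 0.5385] [63.8, 10.5, 70.5] S [-0.1888  0.5613]
[263. 210.] [0.5224 0.3509] [128.9, 39.6, -9.6] S [-0.1475  0.3768]
[0.52625933 0.34375447 0.06075527] [0.0719647  0.32964143 0.86901934]
shift [0.014 0.03  0.254] turn [-0.004 -0.002 -0.001]
scene [273. 211.] 81 [145.4, 15.5, -5.5] [-0.108 -0.063]
scene [264. 196.] 152 [103.0, 67.4, 55.1] [-0.083 -0.01 ]
scene [281. 183.] 58 [67.8, 28.2, 69.8] [-0.008 -0.014]
scene [257. 182.] 88 [115.2, 27.3, -12.3] [-0.054  0.046]
scene [338. 141.] 36 [79.6, 18.1, 3.5] [ 0.27  -0.031]
side [239. 197.] 199 [189.6, 130.5, -5.3] [-0.087  0.012]
side [149. 177.] 102 [138.3, 84.9, -47.6] [0.284 0.042]
```

Emit:
carry_out(targets="0.015 0.032 0.1 0 0 0;0.015 0.032 0.2 0 0 0;0.015 0.032 0.25 0 0 0;0.015 0.032 0.25 0 0 0")

```text
time: 17.9
eef_pos: [0.5247, 0.3519, 0.0114]
tool_rot: [[-0.986, 0.165, -0.0], [0.165, 0.986, -0.002], [-0.0, -0.002, -1.0]]
force: [-0.5, 0.4, -0.8]
grip_width: 0.0703
grasp_force: 0.0
```

Emit:
carry_out(targets="0 0 0 0 0 0;0 0 0 0 0 0;0 0 0 0 0 0;0 0 0 0 0 0", fingers=30)

```text
time: 18.4
eef_pos: [0.5251, 0.3526, 0.0124]
tool_rot: [[-0.986, 0.164, 0.002], [0.164, 0.986, -0.001], [-0.002, -0.001, -1.0]]
force: [-1.0, -2.0, 6.3]
grip_width: 0.0377
grasp_force: 39.4
```

Emit:
carry_out(targets="0 0 -0.3 0 0 0;0 0 -0.5 0 0 0;0 0 -0.5 0 0 0")

```text
time: 18.77
eef_pos: [0.5266, 0.3538, 0.1151]
tool_rot: [[-0.986, 0.164, 0.006], [0.164, 0.986, 0.002], [-0.006, 0.003, -1.0]]
force: [0.7, 0.0, -2.6]
grip_width: 0.0379
grasp_force: 40.7
```

Emit:
carry_out(targets="0 -1 0 0 0 0;0 -1 0 0 0 0;0 -1 0 0 0 0;0 -1 0 0 0 0")

```text
time: 19.27
eef_pos: [0.4898, 0.1522, 0.1105]
tool_rot: [[-0.986, 0.167, -0.002], [0.167, 0.986, -0.002], [0.002, -0.003, -1.0]]
force: [-0.5, 0.2, -1.5]
grip_width: 0.0377
grasp_force: 41.0
```

```bash
python3 -c "
from mv import *
s=ctrl.read_state();print(s['eef_pos'],s['force'],s['grip_width'])
plan([*sand(-.1),.1],PSI)"
```

```text
[0.48981357 0.15216595 0.11054279] [-0.45895703  0.19869724 -1.53841297] 0.03768177746173911
shift [-0.371 -0.854  0.054] turn [-0.004 -0.003 -0.094]
```

Emit:
carry_out(targets="-0.39 -0.85 0.05 0 0 -0.09;-0.39 -0.85 0.05 0 0 -0.09;-0.39 -0.85 0.05 0 0 -0.09;-0.39 -0.85 0.05 0 0 -0.09")

```text
time: 19.77
eef_pos: [0.5417, -0.0288, 0.1008]
tool_rot: [[-0.995, 0.099, 0.0], [0.099, 0.995, -0.002], [-0.0, -0.002, -1.0]]
force: [0.1, 1.1, -2.9]
grip_width: 0.0376
grasp_force: 41.2
```

```bash
python3 -c "
from mv import *
s=ctrl.read_state();print(s['eef_pos'],s['grip_width'],inS(s['eef_pos']))
plan([*sand(-.095),.046],PSI)"
```

```text
[ 0.54170913 -0.02875828  0.10076636] 0.037603501785855746 [-0.0925613   0.00063375]
shift [ 0.012 -0.003  0.274] turn [-0.003  0.001 -0.006]
```

Emit:
carry_out(targets="0.01 0 0.12 0 0 -0.006;0.01 0 0.24 0 0 -0.006;0.01 0 0.27 0 0 -0.006;0.01 0 0.27 0 0 -0.006")

```text
time: 20.27
eef_pos: [0.5384, -0.0244, 0.0475]
tool_rot: [[-0.996, 0.089, -0.001], [0.089, 0.996, -0.001], [0.001, -0.001, -1.0]]
force: [0.5, 0.5, -1.3]
grip_width: 0.0379
grasp_force: 41.2
```

Emit:
carry_out(targets="0 0 0 0 0 0;0 0 0 0 0 0;0 0 0 0 0 0", fingers=60)

```text
time: 20.65
eef_pos: [0.5391, -0.0252, 0.0482]
tool_rot: [[-0.996, 0.089, 0.001], [0.089, 0.996, -0.002], [-0.001, -0.001, -1.0]]
force: [0.3, -0.2, -0.5]
grip_width: 0.0601
grasp_force: 0.0
```

Emit:
carry_out(targets="0 0 -0.25 0 0 0;0.2 0 -0.3 0 0 0;0.5 0 -0.3 0 0 0;0.5 0 -0.3 0 0 0")

```text
time: 21.15
eef_pos: [0.4333, -0.015, 0.107]
tool_rot: [[-0.996, 0.09, -0.005], [0.09, 0.996, -0.0], [0.005, -0.001, -1.0]]
force: [0.5, 0.1, -0.0]
grip_width: 0.0598
grasp_force: 0.0
```

```bash
python3 -c "
from mv import *
s=ctrl.read_state();print(s['eef_pos'],s['force'],inS(s['eef_pos']))
plan([*sand(-.19),.07],PSI,np.radians(12))"
```

```text
[ 0.43326783 -0.01498155  0.10704937] [ 0.46339473  0.13044779 -0.00226656] [-0.20181784  0.00414411]
shift [-0.06  -0.021  0.185] turn [-0.    -0.273  0.006]
```

Emit:
carry_out(targets="-0.04 -0.01 0.185 0 -0.27 0.006;-0.04 -0.01 0.185 0 -0.27 0.006;-0.04 -0.01 0.185 0 -0.27 0.006;-0.04 -0.01 0.185 0 -0.27 0.006", fingers=0)

```text
time: 21.65
eef_pos: [0.4484, -0.0192, 0.0715]
tool_rot: [[-0.973, 0.094, 0.21], [0.092, 0.996, -0.021], [-0.211, -0.001, -0.977]]
force: [-0.2, -0.0, 0.6]
grip_width: -0.0002
grasp_force: 0.0
```

```bash
python3 -c "
from mv import *
s=ctrl.read_state();print(s['eef_pos'],s['force'],s['grip_width'],inS(s['eef_pos']))
plan([*sand(-.19,.002),.038],PSI,np.radians(12))"
```

```text
[ 0.44839359 -0.01922515  0.07154539] [-2.16358953e-01 -5.52354274e-04  5.77333689e-01] -0.00020891273595801058 [-0.18635985  0.00134279]
shift [0.053 0.003 0.16 ] turn [-0.001  0.004  0.   ]
```

Emit:
carry_out(targets="0.045 0 0.1 0 0 0;0.053 0 0.15 0 0 0;0.053 0 0.16 0 0 0")

```text
time: 22.02
eef_pos: [0.4438, -0.0186, 0.0369]
tool_rot: [[-0.973, 0.094, 0.209], [0.092, 0.996, -0.021], [-0.21, -0.001, -0.978]]
force: [0.4, 0.2, 0.6]
grip_width: -0.0001
grasp_force: 0.0
```

Emit:
carry_out(targets="-0.09 0 0.019 0 0 0;-0.17 0 0.036 0 0 0;-0.25 0 0.053 0 0 0;-0.32 0 0.068 0 0 0;-0.36 0 0.077 0 0 0")

```text
time: 22.65
eef_pos: [0.5174, -0.0256, 0.0375]
tool_rot: [[-0.973, 0.094, 0.21], [0.092, 0.996, -0.021], [-0.211, -0.001, -0.978]]
force: [-2.5, -1.2, 2.1]
grip_width: 0.0003
grasp_force: 1.6
```

```bash
python3 -c "
from mv import *
s=ctrl.read_state();print(s['eef_pos'],s['force'],s['grip_width'],inS(s['eef_pos']))
plan([*sand(-.1,.001),.038],PSI,np.radians(12))"
```

```text
[ 0.51739318 -0.02557016  0.03745689] [-2.49630587 -1.23919483  2.06010994] 0.0002583906558909913 [-0.11706936  0.00151939]
shift [-0.084 -0.003  0.015] turn [-0.001  0.004  0.   ]
```

Now 8–10 mm steps with force readings.

Emit:
carry_out(targets="-0.025 0 0.005 0 0 0;-0.05 0 0.01 0 0 0;-0.075 0 0.015 0 0 0")

```text
time: 23.02
eef_pos: [0.5317, -0.0269, 0.0374]
tool_rot: [[-0.973, 0.094, 0.209], [0.092, 0.996, -0.021], [-0.21, -0.001, -0.978]]
force: [-2.3, -0.4, 0.0]
grip_width: -0.0002
grasp_force: 1.1
```

Emit:
carry_out(targets="-0.025 0 0.005 0 0 0;-0.05 0 0.01 0 0 0")

```text
time: 23.28
eef_pos: [0.5421, -0.0279, 0.0376]
tool_rot: [[-0.973, 0.094, 0.209], [0.092, 0.996, -0.021], [-0.21, -0.001, -0.978]]
force: [-2.7, -0.6, -1.0]
grip_width: -0.0001
grasp_force: 1.0
```

Emit:
carry_out(targets="-0.025 0 0.005 0 0 0;-0.05 0 0.01 0 0 0")

```text
time: 23.52
eef_pos: [0.5491, -0.0284, 0.0367]
tool_rot: [[-0.974, 0.094, 0.204], [0.092, 0.996, -0.02], [-0.205, -0.001, -0.979]]
force: [-13.5, 0.6, 8.6]
grip_width: 0.0003
grasp_force: 6.9
```

Emit:
carry_out(targets="-0.025 0 0.005 0 0 0;-0.05 0 0.01 0 0 0")

```text
time: 23.78
eef_pos: [0.5599, -0.0295, 0.0369]
tool_rot: [[-0.974, 0.094, 0.205], [0.092, 0.996, -0.02], [-0.206, -0.001, -0.979]]
force: [-7.5, 0.9, -0.5]
grip_width: 0.0001
grasp_force: 4.1
```

```bash
python3 -c "
from mv import *
s=ctrl.read_state();print(s['eef_pos'],s['force'],s['grip_width'],inS(s['eef_pos']))
plan([*sand(-.027,.001),.038],PSI,np.radians(12))"
```

```text
[ 0.55994872 -0.02946203  0.03687079] [-7.49895911  0.89501202 -0.50152622] 0.00012599611225796382 [-0.07433643  0.00164961]
shift [-0.233 -0.003  0.043] turn [-0.001 -0.002  0.   ]
```

Strip3 binds: 13 N as it enters the shoe, then 7.5 N of drag. I'll keep going gently.

Emit:
carry_out(targets="-0.03 0 0.006 0 0 0;-0.06 0 0.012 0 0 0;-0.09 0 0.018 0 0 0")

```text
time: 24.15
eef_pos: [0.5782, -0.0313, 0.0369]
tool_rot: [[-0.974, 0.094, 0.205], [0.092, 0.996, -0.02], [-0.206, -0.001, -0.979]]
force: [-8.1, -0.7, -1.3]
grip_width: -0.0003
grasp_force: 3.9
```

Emit:
carry_out(targets="-0.03 0 0.006 0 0 0;-0.06 0 0.012 0 0 0;-0.09 0 0.018 0 0 0")

```text
time: 24.52
eef_pos: [0.5965, -0.033, 0.037]
tool_rot: [[-0.974, 0.094, 0.205], [0.092, 0.996, -0.02], [-0.206, -0.001, -0.979]]
force: [-6.6, -1.0, -2.4]
grip_width: 0.0002
grasp_force: 3.6
```

```bash
python3 -c "
from mv import *
s=ctrl.read_state();print(s['eef_pos'],s['force'],s['grip_width'],inS(s['eef_pos']))
plan([*sand(-.027,.001),.038],PSI,np.radians(12))"
```

```text
[ 0.5964517  -0.03303161  0.03700962] [-6.63209484 -0.99720695 -2.43846192] 0.000156323323439502 [-0.03765952  0.00153111]
shift [-0.053 -0.003  0.006] turn [-0.001 -0.003 -0.   ]
```

Emit:
carry_out(targets="-0.025 0 0.005 0 0 0;-0.055 0 0.011 0 0 0;-0.055 0 0.011 0 0 0")

```text
time: 24.9
eef_pos: [0.6087, -0.0341, 0.0376]
tool_rot: [[-0.974, 0.094, 0.207], [0.092, 0.996, -0.02], [-0.208, -0.001, -0.978]]
force: [-4.1, -0.4, -2.4]
grip_width: 0.0002
grasp_force: 2.3
```

Emit:
carry_out(targets="0.06 0 -0.013 0 0 0;0.3 0 -0.06 0 0 0;0.6 0 -0.3 0 0 0;0.8 0 -0.7 0 0 0;0.8 0 -0.7 0 0 0")

```text
time: 25.52
eef_pos: [0.4236, -0.0164, 0.1437]
tool_rot: [[-0.973, 0.094, 0.212], [0.092, 0.996, -0.021], [-0.213, -0.001, -0.977]]
force: [1.1, -0.5, 1.7]
grip_width: 0.0001
grasp_force: 0.0
```

```bash
python3 -c "
from mv import *
from h import *
from bench import camera
s=ctrl.read_state();print(s['eef_pos'],s['force'],inS(s['eef_pos']))
c=camera('wrist')['pixels']; a=camera('scene')['pixels'][110:240,210:400]; b=camera('side')['pixels'][130:260,110:300]
e=np.hstack([cv2.resize(v,(400,274),interpolation=cv2.INTER_CUBIC) for v in (a,b)])
cv2.imwrite('pics/f.png',np.vstack([e,cv2.resize(c[150:384-20],(800,326))])[:600])"
```

```text
[ 0.4236498  -0.01642958  0.14369887] [ 1.0715253  -0.50164136  1.68737695] [-0.21125691  0.00179737]
```

View pics/f.png

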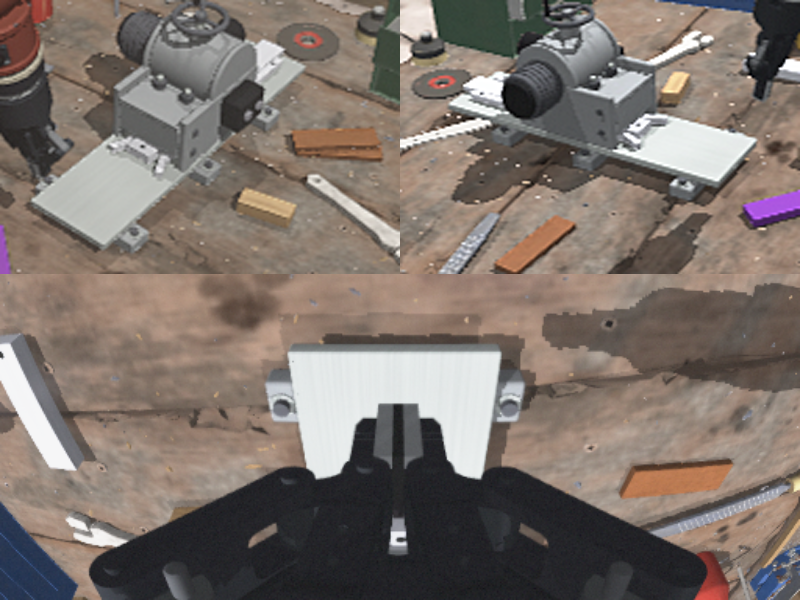

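Strip3 sits in the throat between the guides, seen at about (140,155) top left and (645,128) top right. A strip that slid through shows on the bed's far end, and the bystanders and strip4 haven't moved. The arm is clear, so I'm handing in.

```bash
python3 -c "
from bench import ctrl
print(ctrl.hand_in())"
```

```text
the job is handed in; nothing more can be done
None
```

The job is handed in, result not shown: strip1 and strip2 slid in freely, and strip3 (16 mm) was the first to bind, so the gap is between 13 and 16 mm; strip3 was left held under the shoe.

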